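# Put the roasting trays away in the stepped rack

### The arm

A 6-joint arm with a two-finger parallel gripper is mounted at the origin on the work surface. World frame = base frame: x ahead of the robot, y to its left, z up, the work surface at z = 0. Lengths are in mm, angles in rad, forces in N, time in s.
With the tool pointing down it reaches from about 225 to 875 mm from the base axis. Payload 3.4 kg.
Tool frame: the origin (TCP) lies midway between the tips of the shut fingers; the grasp point (between the pads) lies 19 mm behind it (tcp_to_grasp is the distance from the TCP to the grasp point, in mm); z points along the fingers, y is the line along which they close (so a half turn about z gives the same grasp; the last joint's range is limited). The gripper opens to 85 mm and grips with 20 to 120 N. Pads are 22 mm wide; open, the fingers measure 114 mm over their backs; the gripper's body (76 mm by 85 mm) begins 54 mm behind the grasp point. The pads swing forward as they close: fully open they stand 13 mm farther back than shut.
Start: joints at [1.202, 0.276, 1.505, -0, 1.361, -0.121], TCP at [141.046, 557.466, 231.328] pointing down, gripper open.
Joint ranges: [-2.89, 2.89], [-0.75, 2.08], [0.22, 2.7], [-1.18, 4.32], [0.11, 2.71], [-2.7, 2.7]. Speed limits (rad/s): [2.57, 2.57, 3.14, 3.14, 3.14, 3.14].

### API

Orientations are given as a 3x3 rotation matrix whose columns are the frame's x, y, z axes.
In Python, from cell import sense, get_image, camera_params, close_job, tcp_to_grasp gives the robot as it stands. The module is installed in compiled form; this text tells all that it offers.
- The arm moves only by the tool jog_arm, never from a script. Its argument "targets" is a list of rows, each a list of 2 entries, a list of its own where there are three numbers: the shift along the tool's x, y, z scaled (see below), then the turn about the tool's z scaled (see below). A call has 1 to 5 rows; each row is the pose to reach, as a shift and turn from the pose commanded when the call began, along the tool's axes at that moment; what a row does not reach only later rows make up. The controller multiplies each number of a shift by 0.1 m and each number of a turn by pi/2 rad. A row lasts 1/12 s, in which the tool goes at most 41.7 mm and 7.16 degrees, less where a joint would pass 70% of its speed; a pose out of reach is approached as far as the arm can. A call with a number of a shift or a turn outside -1 to 1 is refused whole. A call with a gripper value outside its range is refused whole. "jaw" is the gripper command: -1 is fully open, 1 is shut, values between are in proportion, set as the call begins (left out, the last holds). The fingers move at their own pace and stop on an object; the grip force is fixed at half the most. Time passes only in rows, so rows that repeat a pose let the fingers close. It gives the time, the measured TCP pose, the force, the opening and the grip force at its end, in the units of the state.
- sense(): the state, without advancing time (a new reading comes with each control period).
- get_image(name): name is "side" or "top"; returns the picture (480x640x3 uint8, red, green, blue); there is no depth.
- camera_params(name): a dict with "intrinsics" (3x3 intrinsics, pixels), "rvec" (rotation vector, rad) and "tvec" (3), from world to camera coordinates, as OpenCV has them. Camera axes: x right, y down, z forward; pixel columns grow to the right and rows downward; lengths in mm; the calibration is good to about 2 mm. A picture is of the moment at which its call begins. camera_params takes no time and is no camera call.
- close_job(): hands the job in; it is judged then, once.
The state is a dict: "time_s": time; "qpos": joint angles; "joint_velocities": joint speeds; "effort": joint torques, N m; "ee_pos": TCP position; "tcp_rot": TCP orientation; "force": force on the tool from outside, world axes, zero at the start; "ft_torque": the same for the moment, N m; "gripper_width": opening from 0.0 (shut) to 1.0 (fully open); "gripper_force": force on a finger pad.
Only numpy, scipy, OpenCV 4.12 (cv2) and the standard library are available. Lean on these libraries where they do the work, as an engineer would, in place of code of your own. Each camera call takes 0.05 s, during which the arm holds its last target. There are 200 camera calls.

### The job

Put the two brass bean trays away in the stepped rack, each in the tier that suits its height: the flat one in the low tier, the deep one in the high tier. Each must stand flat and right way up, slid fully in under its board with only the black handle sticking out at the front. The deep tray's handle is shut in by the cooling dock, so that tray has to be lifted out by its body first and taken anew for the shelf; leave the jar, the cup and the timer where they are.

Things in the scene. Friction and masses are not known exactly. Their poses are not given: they have to be found in the camera images.
- rack: Fixed stepped two-tier rack, wooden boards, blue sides, open backs, 108 mm wide, 193 deep, 183 high. Origin on the bench at the middle of the lower tier's front edge; x points into the rack, y across, z up. Trays slide in along +x, handles to -x. Both tiers are 92 mm wide inside (side walls 8 mm) and 110 mm deep to a 20 mm high stop bar; the upper one is set back 75 mm.
- low_tier (a point): Middle of the low tier's front edge, on its deck's top: rack x 0, z 30 mm; axes as the rack. Its overhead board starts at rack z 80 mm: 50 mm clear height.
- high_tier (a point): Middle of the upper tier's mouth, on its deck: rack x 75 mm, z 90 mm; axes as the rack. The top board lies overhead from rack z 175 to 183 mm: 85 mm clear height. The deck (10 mm thick, also the low tier's overhead board) runs 75 mm forward of the mouth, to rack x 0, as an open ledge 108 mm wide without sides, where a tray can be set down.
- dock: Fixed cooling dock holding the deep tray. Origin on the bench under the tray's middle, axes as the tray's. Aluminium base plate 8 mm thick (x -125 to 55, 90 wide); the tray stands on it. Two grey cheeks, 22 thick, x -124 to -54 mm, tops 70 mm above the bench, 32 mm apart, flank the handle: no finger fits in. The tray's body is free on both sides; a straight 70 mm lift clears the cheeks.
- deep_tray_mid (a point): Deep tray: open brass box 90 long (x) x 64 wide (y) x 60 mm high, walls and floor 4 mm, about 0.16 kg, with a black handle 65 x 20 x 20 mm along -x from the front wall. This point is the box's centre, 30 mm above its underside; z up, handle towards -x.
- deep_tray_grip (a point): Deep tray's handle, the point to grip: on the handle's axis, 87 mm from the box centre along -x (42 mm out from the front wall, 23 mm from the handle's end), 40 mm above the underside of the tray (10 mm above the box centre). Axes as the tray.
- flat_tray_mid (a point): Flat tray: as the deep tray, 90 long x 64 wide but only 32 mm high, about 0.11 kg, standing on the bench with its handle free. This point is the centre of the box, 16 mm above its underside; z up, handle (65 x 20 x 20 mm) towards -x.
- flat_tray_grip (a point): Flat tray's handle, the point to grip: on the handle's axis, 87 mm from the box centre along -x, 21 mm above the underside of the tray. Axes as the tray.
- jar_mid (a point): Closed jar, 64 mm across, 105 mm high; this point is half-way up. To be left alone.
- cup_mid (a point): White cup, 76 mm across the rim, 75 mm high; this point is half-way up. To be left alone.
- timer_mid (a point): Small black timer box 50 x 64 x 30 mm; this point is half-way up. To be left alone.

How it is judged (in metres and radians):
At the end, for the whole second after the job is handed in: Flat tray in the low tier and deep tray in the high tier, each resting flat on its deck (height within 6 mm, tilt under 0.08 rad), handle out to the front, the box sticking out of the tier's mouth by at most 10 mm, both at rest; everything released (x of flat_tray_mid in the frame of rack between 0.035 and 0.072 m and y of flat_tray_mid in the frame of rack between -0.03 and 0.03 m and z of flat_tray_mid in the frame of rack between 0.04 and 0.052 m and x of flat_tray_grip in the frame of rack below -0.02 m and angle between each of flat_tray_mid, deep_tray_mid's own z axis and vertical below 0.08 rad and linear speed of each of flat_tray, deep_tray below 0.02 m/s and angular speed of each of flat_tray, deep_tray below 0.2 rad/s and x of deep_tray_mid in the frame of rack between 0.11 and 0.147 m and y of deep_tray_mid in the frame of rack between -0.03 and 0.03 m and z of deep_tray_mid in the frame of rack between 0.114 and 0.126 m and x of deep_tray_grip in the frame of rack below 0.055 m); the robot touches nothing.
It fails at once if the jar is pushed more than 30 mm or tipped over (distance of jar_mid from where it was at the start of the episode above 0.03 m or angle between jar_mid's own z axis and vertical above 0.5 rad).
It fails at once if the cup is pushed more than 30 mm or tipped over (distance of cup_mid from where it was at the start of the episode above 0.03 m or angle between cup_mid's own z axis and vertical above 0.5 rad).
It fails at once if the timer is pushed more than 30 mm or tipped over (distance of timer_mid from where it was at the start of the episode above 0.03 m or angle between timer_mid's own z axis and vertical above 0.5 rad).
It also fails if it takes over 62 s, if anything falls off the work surface, if the arm or the gripper's body presses on something with over 40 N, if the wrist force passes 120 N, or if a joint passes its speed limit or range.

## Working session

There is one attempt and no reset: what is moved stays moved. The work goes in short steps, Python scripts to look and compute and a tool call to move; the robot and the scene stay as the last step left them, time stands still between calls to the robot, and variables do not carry over. Pictures are saved under pics/ and viewed, at most 10 in all, crops included, and the job is handed in when it is done.

Besides the shell and the picture viewer there is one more tool, called after "Request:" by a JSON object that holds its "api" and its "payload". jog_arm: Moves the arm, as the interface text tells. Shifts and turns lie within -1 to 1; 1 stands for 0.1 m of shift or pi/2 rad of turn. Its arguments: {"type":"object","properties":{"targets":{"type":"array","items":{"type":"array"}},"jaw":{"type":"number"}},"required":["targets"]}

```bash
mkdir -p pics
cat > h.py <<'E'
import numpy as np, cv2
from cell import *
def cam(n):
    p=camera_params(n); K=np.array(p["intrinsics"],float); R=cv2.Rodrigues(np.array(p["rvec"],float))[0]; t=np.array(p["tvec"],float).ravel()
    return K,R,t
def ray(n,uv):
    K,R,t=cam(n); d=R.T@np.linalg.inv(K)@np.array([uv[0],uv[1],1.]); return -R.T@t,d
def onz(n,uv,z):
    c,d=ray(n,uv); return c+d*(z-c[2])/d[2]
def proj(n,P):
    K,R,t=cam(n); q=K@(R@np.array(P,float)+t); return q[:2]/q[2]
def snap(n,f):
    im=get_image(n); cv2.imwrite(f,cv2.cvtColor(im,cv2.COLOR_RGB2BGR)); return im
E
python3 - <<'E'
from h import *
for n in("top","side"):
    snap(n,f"pics/{n}0.png"); K,R,t=cam(n); print(n,K[0],(-R.T@t).round(),R.round(2).tolist())
s=sense(); print(s["ee_pos"],np.round(s["tcp_rot"],3).tolist(),tcp_to_grasp)
E
```

```text
top [591.62809261   0.         315.62858361] [ 335.  -39. 1394.] [[0.0, -1.0, -0.02], [-0.98, 0.0, -0.18], [0.18, 0.02, -0.98]]
side [478.42188047   0.         313.00773975] [422. 750. 650.] [[-0.98, -0.18, -0.0], [-0.11, 0.59, -0.8], [0.15, -0.79, -0.6]]
[140.843272   556.97900485 230.49776697] [[-0.969, 0.245, -0.001], [0.245, 0.969, -0.002], [0.0, -0.002, -1.0]] 18.700000000000003
```

View pics/top0.png

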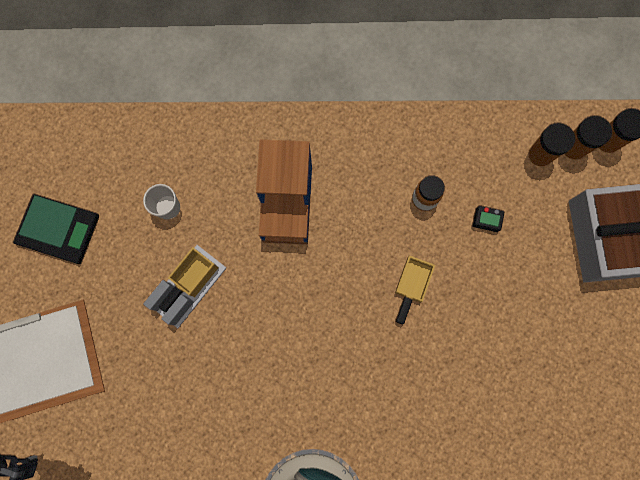

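View pics/side0.png

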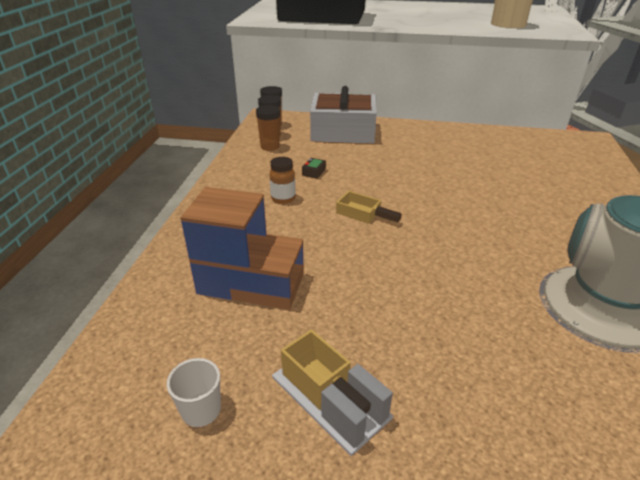

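The top view shows the rack near (285,190) with its mouth facing the robot. The flat tray is at (414,280) with its handle at (403,312), and the deep tray is at (195,272) in its dock. The side view agrees: the ledge is in front and the way to each tray is clear.

Run:
```python
from h import *
im=cv2.imread("pics/top0.png"); hsv=cv2.cvtColor(im,cv2.COLOR_BGR2HSV)
for p in [(414,280),(195,265),(285,160),(285,220),(403,315),(380,330),(170,296),(427,190)]: print(p,hsv[p[1],p[0]])
def big(m,x0,y0,x1,y1):
    k=np.zeros_like(m);k[y0:y1,x0:x1]=m[y0:y1,x0:x1]
    c=max(cv2.findContours(k,0,2)[0],key=cv2.contourArea); return c
brass=cv2.inRange(hsv,(20,150,60),(32,255,255))
for nm,b,z in(("flat",(385,245,445,310),32),("deep",(160,240,225,305),68)):
    c=big(brass,*b); W=np.array([onz("top",p[0],z)[:2] for p in c],np.float32)
    r=cv2.minAreaRect(W); print(nm,cv2.contourArea(c),r)
    print(cv2.boxPoints(cv2.minAreaRect(c)).round(1).tolist())
dark=cv2.inRange(hsv,(0,0,0),(180,255,60))
c=big(dark,385,285,425,330); W=np.array([onz("top",p[0],31)[:2] for p in c],np.float32); print("fhandle",cv2.minAreaRect(W))
c=big(dark,155,275,195,312); W=np.array([onz("top",p[0],58)[:2] for p in c],np.float32); print("dhandle",cv2.minAreaRect(W))
for uv,z in(((260,142),183),((310,142),183),((309,205),183),((262,238),90),((307,241),90)): print(uv,onz("top",uv,z).round(1))
big_=lambda a,b:cv2.resize(im[a[1]:b[1],a[0]:b[0]],None,fx=6,fy=6,interpolation=cv2.INTER_CUBIC)
cv2.imwrite("pics/c1.png",np.hstack([cv2.resize(im[130:255,245:325],None,fx=4.8,fy=4.8,interpolation=2),cv2.resize(im[235:335,140:230],None,fx=4.3,fy=6,interpolation=2)]))
```

```text
(414, 280) [ 20 147 184]
(195, 265) [ 20 151 174]
(285, 160) [ 12 171 130]
(285, 220) [ 13 152 139]
(403, 315) [40 20 38]
(380, 330) [ 15 124 161]
(170, 296) [80 44 35]
(427, 190) [11 43 48]
flat 14.5 ((525.733642578125, -240.3897705078125), (51.98827362060547, 32.624961853027344), 65.80531311035156)
[[403.29998779296875, 267.79998779296875], [408.79998779296875, 255.10000610351562], [429.70001220703125, 264.20001220703125], [424.1000061035156, 276.8999938964844]]
deep 144.0 ((529.0745849609375, 261.0195007324219), (70.72969055175781, 56.98572540283203), 31.100780487060547)
[[178.8000030517578, 255.8000030517578], [200.6999969482422, 242.89999389648438], [216.0, 269.0], [194.10000610351562, 281.8999938964844]]
fhandle ((424.25579833984375, -208.28775024414062), (20.368755340576172, 62.861724853515625), 69.57022857666016)
dhandle ((445.10284423828125, 328.13861083984375), (38.84480667114258, 68.5866928100586), 60.294578552246094)
(260, 142) [773.8 110.4 183. ]
(310, 142) [773.3   2.6 183. ]
(309, 205) [634.   4. 183.]
(262, 238) [580.9 112.6  90. ]
(307, 241) [574.   11.3  90. ]
```

View pics/c1.png

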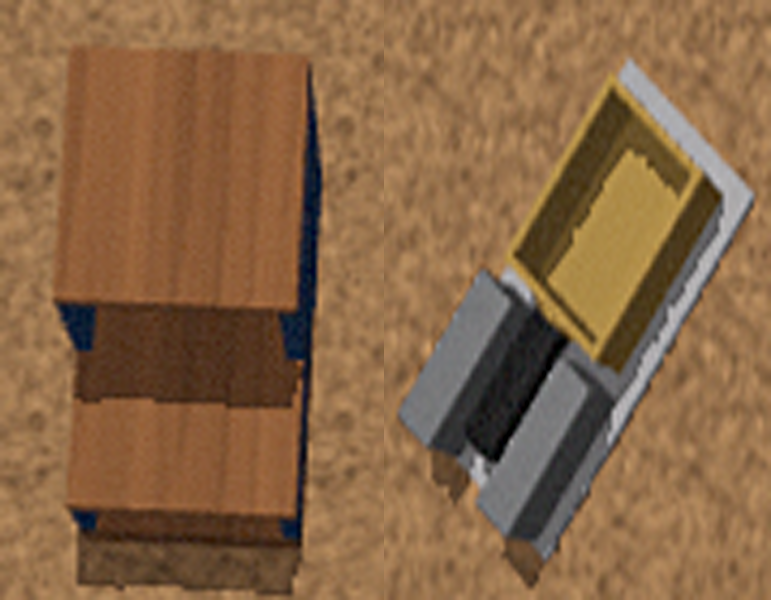

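The crop shows the ledge front corners at about (259,235.6) and (306.9,237.3). The deep tray's rim corners are at about (193.3,248.3), (214,263.7), (190,292.8) and (169.3,277.5).

Run:
```python
from h import *
T=lambda L,z:np.array([onz("top",p,z)[:2] for p in L])
A=T([(259.6,139.6),(309.2,141.3),(307.1,194.6),(256.3,192.5)],183); B=T([(259,235.6),(306.9,237.3)],90)
print("top board",A.round(1).tolist(),[np.linalg.norm(A[i]-A[i-1]).round(1) for i in range(4)]); print("ledge",B.round(1).tolist(),np.linalg.norm(B[1]-B[0]))
C=T([(193.3,248.3),(214,263.7),(190,292.8),(169.3,277.5)],68)
print("deep",C.mean(0),[np.linalg.norm(C[i]-C[i-1]).round(1) for i in range(4)],C.round(1).tolist())
d=C[0]+C[1]-C[2]-C[3]; print("yaw",np.arctan2(d[1],d[0]))
im=cv2.imread("pics/top0.png"); hsv=cv2.cvtColor(im,cv2.COLOR_BGR2HSV)
sub=im[250:330,385:445]
m=cv2.inRange(hsv,(18,140,40),(32,255,255)); m[:250]=0;m[306:]=0;m[:,:385]=0;m[:,440:]=0
m=cv2.morphologyEx(m,cv2.MORPH_CLOSE,np.ones((7,7)));c=max(cv2.findContours(m,0,2)[0],key=cv2.contourArea)
W=T([p[0] for p in c],32).astype(np.float32); print("flat",cv2.minAreaRect(W),cv2.boxPoints(cv2.minAreaRect(c)).tolist())
h=np.array([424.26,-208.29]); 
s=cv2.imread("pics/side0.png")
cv2.imwrite("pics/c2.png",np.hstack([cv2.resize(sub,None,fx=6,fy=6,interpolation=2),cv2.resize(s[185:305,185:310],(420,480),interpolation=2)]))
```

```text
top board [[779.3, 111.4], [774.9, 4.4], [656.6, 8.1], [661.5, 115.9]] [np.float64(117.8), np.float64(107.1), np.float64(118.3), np.float64(107.9)]
ledge [[586.4, 119.5], [582.4, 11.6]] 107.99405360202414
deep [510.06169485 273.69960236] [np.float64(84.8), np.float64(60.3), np.float64(84.2), np.float64(59.7)] [[561.2, 272.1], [525.6, 223.3], [459.4, 275.3], [494.0, 324.0]]
yaw -0.6616693932956972
flat ((490.021240234375, -233.0606689453125), (65.18216705322266, 108.85568237304688), 69.1268310546875) [[392.5323486328125, 298.6584777832031], [408.05853271484375, 254.66769409179688], [434.99700927734375, 264.1753845214844], [419.4708251953125, 308.1661682128906]]
```

View pics/c2.png

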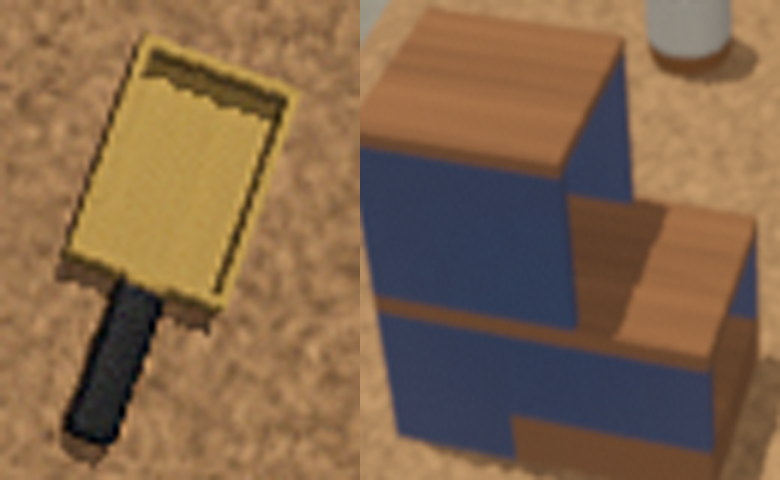

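The crop shows the flat tray's rim corners at (408.3,256.3), (434.5,265.3), (421.7,301.7) and (395.8,292.5), with the handle axis running from (407.8,298) to (400,321.7).

```bash
cat >> h.py <<'E'
def go(x,y,z,psi):
    "TCP goal (mm), tool-x heading -> remaining shift in tool axes (units of 100 mm) and turn (units of pi/2)"
    s=sense(); R=np.array(s["tcp_rot"]); p=np.array(s["ee_pos"]); a=np.arctan2(R[1,0],R[0,0])
    d=R.T@(np.array([x,y,z])-p)/100; tn=-((psi-a+np.pi)%(2*np.pi)-np.pi)/(np.pi/2)
    print("t %.2f"%s["time_s"],p.round(1),"psi %.3f"%a,"shift",d.round(3),"turn %.3f"%tn,"F",np.round(s["force"],1),"w %.3f gf %.1f"%(s["gripper_width"],s["gripper_force"]))
E
python3 - <<'E'
from h import *
T=lambda L,z:np.array([onz("top",p,z)[:2] for p in L])
C=T([(408.3,256.3),(434.5,265.3),(421.7,301.7),(395.8,292.5)],32)
print("flat",C.mean(0),[np.linalg.norm(C[i]-C[i-1]).round(1) for i in range(4)])
d=C[0]+C[1]-C[2]-C[3]; print("yaw",np.arctan2(d[1],d[0]))
H=T([(407.8,298),(400,321.7)],31); print(H,np.arctan2(*(H[0]-H[1])[::-1]),np.linalg.norm(H[0]-H[1]))
q=lambda p:(140+(p[0]-384)/4.3,235+p[1]/6)
for a,b,z in(((398,413),(485,270),70),((475,503),(573,362),70),((545,555),(752,195),8)):
    P=T([q(a),q(b)],z); print(P.round(1).tolist(),np.linalg.norm(P[0]-P[1]),np.arctan2(*(P[1]-P[0])[::-1]))
E
```

```text
flat [ 495.76366689 -236.31703757] [np.float64(89.6), np.float64(63.5), np.float64(89.9), np.float64(62.3)]
yaw -0.35663631097586374
[[ 451.71831799 -218.61811815]
 [ 397.77311504 -199.57092314]] -0.33941972679059657 57.209095074276604
[[434.3, 379.4], [488.1, 336.4]] 68.89795756741728 -0.6739384470318762
[[400.9, 337.2], [453.5, 288.3]] 71.78424605640286 -0.7487916276710499
[[384.0, 315.5], [525.2, 207.3]] 177.8493168881426 -0.6541312394810879
```

Request:
{"api": "jog_arm", "payload": {"targets": [[[-0.65,-0.96,0],0],[[-0.65,-0.96,0],0],[[-0.65,-0.96,0],0]], "jaw": -1}}

```text
time_s: 0.35
ee_pos: [180.4, 445.8, 230.3]
tcp_rot: [[-0.97, 0.244, -0.001], [0.244, 0.97, -0.003], [-0.0, -0.003, -1.0]]
force: [-0.3, -0.5, 0.2]
gripper_width: 1.001
gripper_force: 0.0
```

Request:
{"api": "jog_arm", "payload": {"targets": [[[-0.65,-0.96,0],0],[[-0.65,-0.96,0],0],[[-0.65,-0.96,0],0]]}}

```text
time_s: 0.6
ee_pos: [219.8, 336.5, 230.8]
tcp_rot: [[-0.97, 0.245, -0.0], [0.245, 0.97, -0.002], [-0.0, -0.002, -1.0]]
force: [1.6, -0.7, -0.7]
gripper_width: 0.998
gripper_force: 0.0
```

Request:
{"api": "jog_arm", "payload": {"targets": [[[-0.65,-0.96,0],0],[[-0.65,-0.96,0],0],[[-0.65,-0.96,0],0]]}}

```text
time_s: 0.85
ee_pos: [259.2, 227.8, 231.0]
tcp_rot: [[-0.97, 0.245, -0.0], [0.245, 0.97, -0.001], [-0.0, -0.001, -1.0]]
force: [0.5, 0.0, 0.4]
gripper_width: 0.999
gripper_force: 0.0
```

```bash
python3 -c "
from h import *
go(414,-206,110,2.79)"
```

```text
t 0.85 [259.2 227.8 231. ] psi 2.894 shift [-2.564 -3.825  1.215] turn 0.066 F [0.5 0.  0.4] w 0.999 gf 0.0
```

Moves reach their targets closely.

Request:
{"api": "jog_arm", "payload": {"targets": [[[-0.64,-0.96,0],0],[[-0.64,-0.96,0],0],[[-0.64,-0.96,0],0]]}}

```text
time_s: 1.1
ee_pos: [297.9, 119.2, 231.3]
tcp_rot: [[-0.969, 0.246, 0.001], [0.246, 0.969, -0.001], [-0.001, -0.001, -1.0]]
force: [0.2, -0.3, -0.7]
gripper_width: 0.998
gripper_force: 0.0
```

Request:
{"api": "jog_arm", "payload": {"targets": [[[-0.64,-0.96,0],0],[[-0.64,-0.96,0],0],[[-0.64,-0.96,0],0]]}}

```text
time_s: 1.35
ee_pos: [336.7, 10.2, 231.3]
tcp_rot: [[-0.969, 0.247, 0.001], [0.247, 0.969, -0.001], [-0.001, -0.001, -1.0]]
force: [1.0, -0.2, 0.2]
gripper_width: 1.001
gripper_force: 0.0
```

Request:
{"api": "jog_arm", "payload": {"targets": [[[-0.64,-0.96,0.3],0],[[-0.64,-0.96,0.3],0],[[-0.64,-0.96,0.3],0]]}}

```text
time_s: 1.6
ee_pos: [375.2, -98.4, 200.8]
tcp_rot: [[-0.969, 0.247, 0.001], [0.247, 0.969, -0.0], [-0.001, -0.0, -1.0]]
force: [0.1, 0.4, 1.1]
gripper_width: 0.999
gripper_force: 0.0
```

Request:
{"api": "jog_arm", "payload": {"targets": [[[-0.64,-0.94,0.9],0.066],[[-0.64,-0.94,0.9],0.066],[[-0.64,-0.94,0.9],0.066],[[-0.64,-0.94,0.9],0.066],[[-0.64,-0.94,0.9],0.066]]}}

```text
time_s: 2.02
ee_pos: [413.7, -205.1, 108.2]
tcp_rot: [[-0.938, 0.347, -0.004], [0.347, 0.938, 0.002], [0.004, 0.0, -1.0]]
force: [-0.7, 0.6, -0.1]
gripper_width: 1.0
gripper_force: 0.0
```

```bash
python3 -c "
from h import *
go(414,-206,6,2.79); snap('top','pics/t1.png'); snap('side','pics/s1.png')
a=cv2.imread('pics/t1.png')[240:350,360:460];b=cv2.imread('pics/s1.png')[130:250,300:430]
cv2.imwrite('pics/c3.png',np.hstack([cv2.resize(x,(390,400),interpolation=2) for x in(a,b)]))"
```

```text
t 2.02 [ 413.7 -205.1  108.2] psi 2.787 shift [-0.011 -0.008  1.022] turn -0.002 F [-0.7  0.6 -0.1] w 1.000 gf 0.0
```

View pics/c3.png

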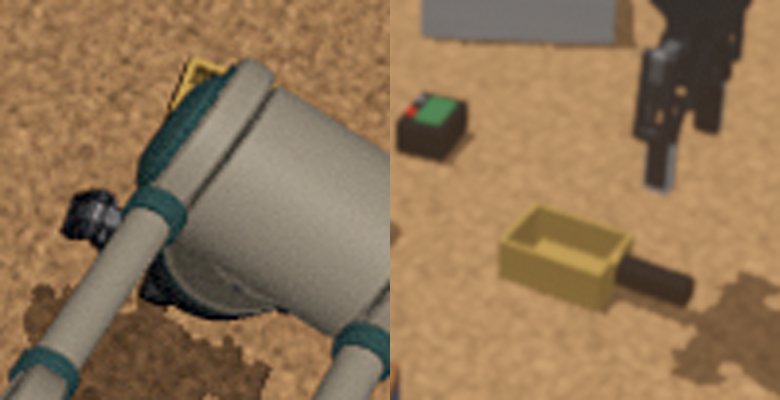

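The side crop shows the open fingers above the black handle, and nothing has been disturbed. I'll descend and grip.

Request:
{"api": "jog_arm", "payload": {"targets": [[[0,0,0.35],0],[[0,0,0.6],0],[[0,0,0.8],0],[[-0.01,-0.01,0.95],0],[[-0.01,-0.01,1.0],0]]}}

```text
time_s: 2.53
ee_pos: [413.5, -202.0, 10.6]
tcp_rot: [[-0.939, 0.343, -0.002], [0.343, 0.939, 0.002], [0.002, 0.001, -1.0]]
force: [-0.2, 0.0, 0.1]
gripper_width: 1.002
gripper_force: 0.0
```

Request:
{"api": "jog_arm", "payload": {"targets": [[[0,0,0],0],[[0,0,0],0],[[0,0,0],0],[[0,0,0],0],[[0,0,0],0]], "jaw": 1}}

```text
time_s: 2.95
ee_pos: [415.1, -204.2, 12.3]
tcp_rot: [[-0.939, 0.344, 0.002], [0.344, 0.939, -0.001], [-0.002, -0.0, -1.0]]
force: [0.3, -0.4, 0.4]
gripper_width: 0.293
gripper_force: 0.0
```

Request:
{"api": "jog_arm", "payload": {"targets": [[[0,0,0],0],[[0,0,0],0],[[0,0,0],0],[[0,0,0],0],[[0,0,0],0]]}}

```text
time_s: 3.37
ee_pos: [415.0, -204.3, 12.1]
tcp_rot: [[-0.939, 0.344, 0.001], [0.344, 0.939, -0.001], [-0.001, -0.0, -1.0]]
force: [-0.8, 0.8, 6.0]
gripper_width: 0.218
gripper_force: 63.9
```

Request:
{"api": "jog_arm", "payload": {"targets": [[[0,0,-0.1],0],[[0,0,-0.2],0],[[0,0,-0.3],0],[[0,0,-0.4],0],[[0,0,-0.4],0]]}}

```text
time_s: 3.78
ee_pos: [415.4, -204.6, 52.7]
tcp_rot: [[-0.939, 0.344, 0.003], [0.344, 0.939, -0.002], [-0.003, -0.001, -1.0]]
force: [-0.3, -0.4, -0.2]
gripper_width: 0.221
gripper_force: 63.1
```

```bash
python3 -c "
from h import *
O=np.array([584.4,65.6]);c,s=np.cos(-.038),np.sin(-.038)
x=-90-32-10
go(*(O+[c*x,s*x]),200,np.pi-.038); snap('side','pics/s2.png')
b=cv2.imread('pics/s2.png')[130:250,300:430]
cv2.imwrite('pics/c4.png',cv2.resize(b,(520,480),interpolation=2))"
```

```text
t 3.78 [ 415.4 -204.6   52.7] psi 2.790 shift [ 0.596  2.711 -1.477] turn -0.200 F [-0.3 -0.4 -0.2] w 0.221 gf 63.1
```

View pics/c4.png

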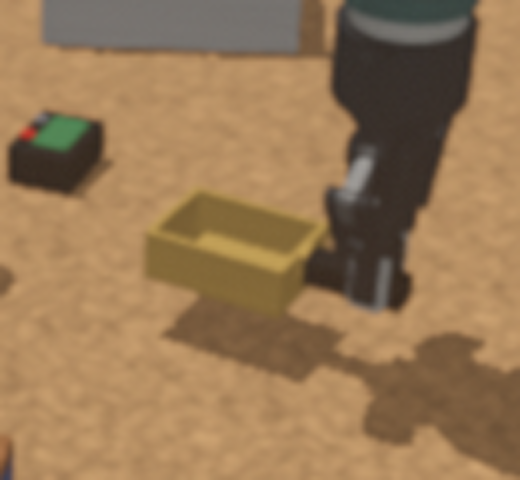

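The side crop shows the tray lifted level, held by its handle. I'll carry it to in front of the low tier.

```bash
cat >> h.py <<'E'
def rk(x,y,z):
    c,s=np.cos(-.038),np.sin(-.038); go(584.4+c*x-s*y,65.6+s*x+c*y,z,np.pi-.038)
E
python3 -c "
from h import *
rk(-150,0,45)"
```

```text
t 3.83 [ 415.  -204.3   51.9] psi 2.790 shift [0.766 2.655 0.067] turn -0.200 F [-0.1  0.3 -2. ] w 0.221 gf 63.1
```

Request:
{"api": "jog_arm", "payload": {"targets": [[[0.1,0.3,0],0],[[0.2,0.6,0],0],[[0.25,0.9,0],0]]}}

```text
time_s: 4.08
ee_pos: [420.1, -109.5, 50.3]
tcp_rot: [[-0.938, 0.346, -0.003], [0.346, 0.938, 0.002], [0.004, 0.0, -1.0]]
force: [1.0, -0.0, -0.8]
gripper_width: 0.215
gripper_force: 63.0
```

Request:
{"api": "jog_arm", "payload": {"targets": [[[0.1,0.35,0],0],[[0.2,0.7,0],0],[[0.25,0.9,0],0]]}}

```text
time_s: 4.33
ee_pos: [428.0, -14.7, 50.4]
tcp_rot: [[-0.939, 0.343, -0.003], [0.343, 0.939, 0.002], [0.003, 0.001, -1.0]]
force: [0.1, -0.9, -1.2]
gripper_width: 0.22
gripper_force: 63.0
```

Request:
{"api": "jog_arm", "payload": {"targets": [[[0.1,0.3,0],-0.05],[[0.2,0.6,0],-0.1],[[0.26,0.85,0.03],-0.15],[[0.26,0.85,0.06],-0.2],[[0.26,0.85,0.06],-0.2]]}}

```text
time_s: 4.75
ee_pos: [433.3, 72.4, 44.2]
tcp_rot: [[-0.999, 0.033, -0.002], [0.033, 0.999, 0.0], [0.002, 0.0, -1.0]]
force: [-0.0, -0.6, -1.0]
gripper_width: 0.217
gripper_force: 63.0
```

```bash
python3 -c "
from h import *
rk(-150,0,45);rk(-30,0,45); snap('top','pics/t3.png'); snap('side','pics/s3.png')
a=cv2.imread('pics/t3.png')[180:330,240:340];b=cv2.imread('pics/s3.png')[180:330,180:380]
cv2.imwrite('pics/c5.png',np.hstack([cv2.resize(a,(320,480),interpolation=2),cv2.resize(b,(480,480),interpolation=2)]))"
```

```text
t 4.75 [433.3  72.4  44.2] psi 3.109 shift [-0.012 -0.01  -0.008] turn 0.003 F [-0.  -0.6 -1. ] w 0.217 gf 63.0
t 4.75 [433.3  72.4  44.2] psi 3.109 shift [-1.212 -0.016 -0.011] turn 0.003 F [-0.  -0.6 -1. ] w 0.217 gf 63.0
```

View pics/c5.png

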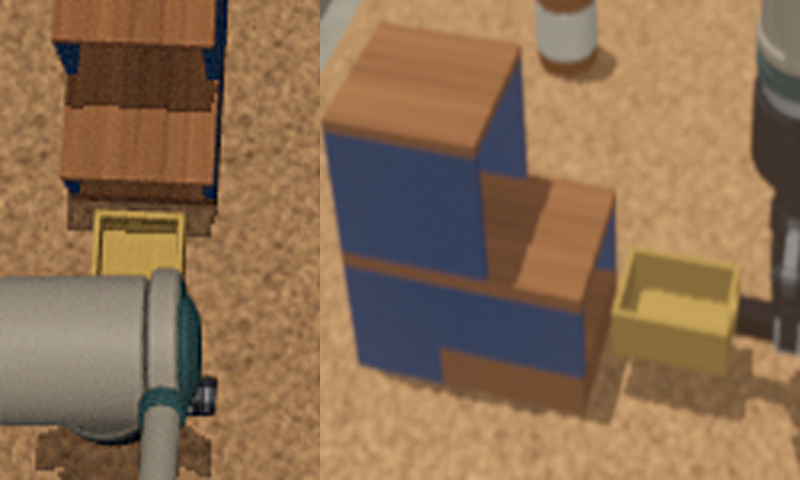

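The crops show the tray centred on the low tier's mouth, just in front of it. I'll raise it 3 mm for clearance and slide it in.

Request:
{"api": "jog_arm", "payload": {"targets": [[[0,0,-0.03],0],[[-0.15,0,-0.03],0],[[-0.3,0,-0.03],0],[[-0.45,0,-0.03],0],[[-0.6,-0.01,-0.03],0]]}}

```text
time_s: 5.27
ee_pos: [495.1, 66.7, 48.6]
tcp_rot: [[-0.999, 0.04, 0.0], [0.04, 0.999, 0.0], [-0.0, 0.0, -1.0]]
force: [0.4, 0.7, -0.7]
gripper_width: 0.217
gripper_force: 63.0
```

Request:
{"api": "jog_arm", "payload": {"targets": [[[-0.15,0,0],0],[[-0.3,0,0],0],[[-0.45,0,0],0],[[-0.6,-0.01,0],0],[[-0.6,-0.01,0],0]]}}

```text
time_s: 5.68
ee_pos: [558.3, 63.0, 48.8]
tcp_rot: [[-0.999, 0.041, 0.005], [0.041, 0.999, -0.0], [-0.005, -0.0, -1.0]]
force: [1.0, -0.6, -0.1]
gripper_width: 0.211
gripper_force: 63.0
```

```bash
python3 -c "
from h import *
rk(-30,0,42)"
```

```text
t 5.68 [558.3  63.   48.8] psi 3.101 shift [0.04  0.036 0.068] turn -0.002 F [ 1.  -0.6 -0.1] w 0.211 gf 63.0
```

Request:
{"api": "jog_arm", "payload": {"targets": [[[0,0,0.02],0],[[0,0,0.04],0],[[0,0,0.06],0],[[0,0,0.07],0],[[0,0,0.07],0]]}}

```text
time_s: 6.1
ee_pos: [552.5, 64.2, 42.3]
tcp_rot: [[-0.999, 0.037, -0.002], [0.037, 0.999, -0.001], [0.002, -0.001, -1.0]]
force: [-2.4, -1.5, 6.7]
gripper_width: 0.217
gripper_force: 64.2
```

```bash
python3 -c "
from h import *
rk(-30,0,42)"
```

```text
t 6.10 [552.5  64.2  42.3] psi 3.104 shift [-0.018  0.026  0.002] turn 0.000 F [-2.4 -1.5  6.7] w 0.217 gf 64.2
```

The tray has landed on the deck. I'll release it, rise, and head for the deep tray.

Request:
{"api": "jog_arm", "payload": {"targets": [[[0,0,0],0],[[0,0,0],0],[[0,0,0],0],[[0,0,0],0],[[0,0,0],0]], "jaw": -0.2}}

```text
time_s: 6.52
ee_pos: [554.1, 64.6, 41.2]
tcp_rot: [[-0.999, 0.037, -0.0], [0.037, 0.999, 0.0], [0.0, 0.0, -1.0]]
force: [0.4, 0.3, 0.3]
gripper_width: 0.6
gripper_force: 0.0
```

Request:
{"api": "jog_arm", "payload": {"targets": [[[0,0,-0.15],0],[[0,0,-0.4],0],[[0,0,-0.7],0],[[0,0,-1.0],0],[[0,0,-1.0],0]]}}

```text
time_s: 6.93
ee_pos: [558.3, 64.6, 147.1]
tcp_rot: [[-0.999, 0.037, 0.012], [0.037, 0.999, 0.0], [-0.012, 0.0, -1.0]]
force: [1.2, 0.2, -0.1]
gripper_width: 0.604
gripper_force: 0.0
```

Request:
{"api": "jog_arm", "payload": {"targets": [[[0.4,0.1,0],0],[[0.8,0.5,0],0],[[0.9,0.9,0],0],[[0.9,0.9,0],0]], "jaw": -1}}

```text
time_s: 7.27
ee_pos: [463.9, 160.9, 140.9]
tcp_rot: [[-0.999, 0.036, -0.003], [0.036, 0.999, 0.002], [0.003, 0.002, -1.0]]
force: [0.7, -0.4, -0.8]
gripper_width: 1.0
gripper_force: 0.0
```

```bash
python3 -c "
from h import *
go(509.5,274.5,145,2.48); im=snap('side','pics/s4.png'); snap('top','pics/t4.png')
a=cv2.imread('pics/t4.png')[130:330,140:330];b=im[180:330,180:380,::-1]
cv2.imwrite('pics/c6.png',np.hstack([cv2.resize(a,(380,400),interpolation=2),cv2.resize(b,(420,400),interpolation=2)]))"
```

```text
t 7.27 [463.9 160.9 140.9] psi 3.105 shift [-0.414  1.151 -0.039] turn 0.398 F [ 0.7 -0.4 -0.8] w 1.000 gf 0.0
```

View pics/c6.png

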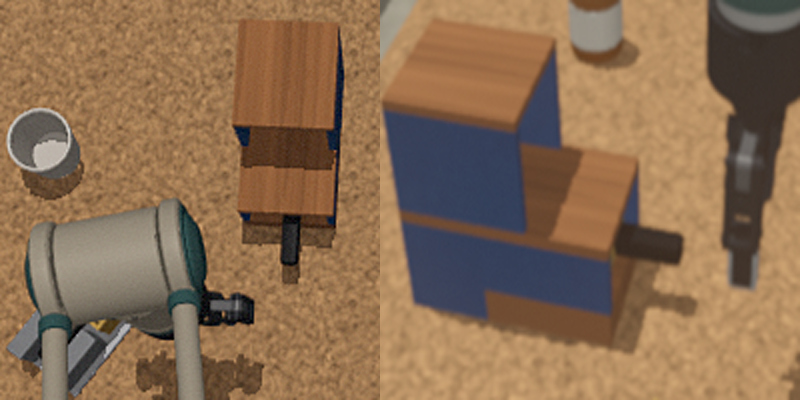

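The crops show the flat tray fully in, with only its handle out. Now for the deep tray.

Request:
{"api": "jog_arm", "payload": {"targets": [[[-0.2,0.4,0],0.05],[[-0.2,0.6,0],0.1],[[-0.2,0.6,0],0.1]]}}

```text
time_s: 7.62
ee_pos: [492.2, 219.8, 141.1]
tcp_rot: [[-0.981, 0.194, 0.002], [0.194, 0.981, 0.002], [-0.002, 0.003, -1.0]]
force: [0.5, -0.3, -0.8]
gripper_width: 1.001
gripper_force: 0.0
```

Request:
{"api": "jog_arm", "payload": {"targets": [[[-0.1,0.3,0],0.08],[[-0.2,0.58,0],0.16],[[-0.2,0.58,0],0.24],[[-0.2,0.58,0],0.3],[[-0.2,0.58,0],0.3]]}}

```text
time_s: 8.03
ee_pos: [521.3, 269.0, 140.5]
tcp_rot: [[-0.786, 0.618, -0.001], [0.618, 0.786, -0.001], [-0.0, -0.002, -1.0]]
force: [0.1, 0.4, 0.1]
gripper_width: 0.999
gripper_force: 0.0
```

```bash
python3 -c "
from h import *
go(509.5,274.5,30,2.48)
P=onz('top',(284,261),61);d=P[:2]-[584.4,65.6];print(d)"
```

```text
t 8.03 [521.3 269.  140.5] psi 2.475 shift [ 0.126 -0.028  1.105] turn -0.003 F [0.1 0.4 0.1] w 0.999 gf 0.0
[-51.47024427  -0.97565863]
```

Request:
{"api": "jog_arm", "payload": {"targets": [[[0.12,-0.03,0.1],0],[[0.12,-0.03,0.3],0],[[0.12,-0.03,0.5],0],[[0.12,-0.03,0.5],0],[[0.12,-0.03,0.5],0]]}}

```text
time_s: 8.45
ee_pos: [508.8, 273.8, 90.4]
tcp_rot: [[-0.787, 0.617, -0.003], [0.617, 0.787, -0.001], [0.001, -0.003, -1.0]]
force: [0.1, -0.4, 0.8]
gripper_width: 1.0
gripper_force: 0.0
```

Request:
{"api": "jog_arm", "payload": {"targets": [[[0,0,0.07],0],[[0,0,0.14],0],[[0,0,0.2],0],[[0,0,0.25],0],[[0,0,0.25],0]]}}

```text
time_s: 8.87
ee_pos: [508.8, 274.8, 65.3]
tcp_rot: [[-0.787, 0.617, -0.002], [0.617, 0.787, -0.001], [0.001, -0.002, -1.0]]
force: [-0.6, -0.3, -0.8]
gripper_width: 1.002
gripper_force: 0.0
```

```bash
python3 -c "
from h import *
go(509.5,274.5,30,2.48)"
```

```text
t 8.87 [508.8 274.8  65.3] psi 2.476 shift [-0.008  0.002  0.353] turn -0.002 F [-0.6 -0.3 -0.8] w 1.002 gf 0.0
```

Request:
{"api": "jog_arm", "payload": {"targets": [[[0,0,0.07],0],[[0,0,0.14],0],[[0,0,0.2],0],[[0,0,0.2],0]]}}

```text
time_s: 9.2
ee_pos: [508.4, 274.8, 44.7]
tcp_rot: [[-0.787, 0.617, -0.003], [0.617, 0.787, -0.001], [0.001, -0.002, -1.0]]
force: [-0.1, -0.0, -0.2]
gripper_width: 1.002
gripper_force: 0.0
```

Request:
{"api": "jog_arm", "payload": {"targets": [[[0,0,0.06],0],[[0,0,0.12],0],[[0,0,0.15],0],[[0,0,0.15],0]]}}

```text
time_s: 9.53
ee_pos: [508.8, 274.9, 30.3]
tcp_rot: [[-0.787, 0.618, -0.002], [0.618, 0.787, -0.001], [0.001, -0.002, -1.0]]
force: [-0.4, 0.0, 1.0]
gripper_width: 1.0
gripper_force: 0.0
```

Request:
{"api": "jog_arm", "payload": {"targets": [[[0,0,0],0],[[0,0,0],0],[[0,0,0],0],[[0,0,0],0],[[0,0,0],0]], "jaw": 1}}

```text
time_s: 9.95
ee_pos: [510.0, 275.4, 31.8]
tcp_rot: [[-0.787, 0.618, 0.001], [0.618, 0.787, 0.001], [-0.001, 0.001, -1.0]]
force: [-0.6, 0.9, 2.4]
gripper_width: 0.739
gripper_force: 67.3
```

Request:
{"api": "jog_arm", "payload": {"targets": [[[0,0,0],0],[[0,0,0],0],[[0,0,0],0]]}}

```text
time_s: 10.2
ee_pos: [510.0, 275.3, 31.8]
tcp_rot: [[-0.786, 0.618, 0.001], [0.618, 0.786, 0.001], [-0.001, 0.001, -1.0]]
force: [-0.1, 0.5, 4.4]
gripper_width: 0.739
gripper_force: 67.4
```

Request:
{"api": "jog_arm", "payload": {"targets": [[[0,0,-0.05],0],[[0,0,-0.1],0],[[0,0,-0.2],0],[[0,0,-0.3],0],[[0,0,-0.3],0]]}}

```text
time_s: 10.62
ee_pos: [510.9, 275.7, 63.7]
tcp_rot: [[-0.787, 0.617, 0.004], [0.618, 0.787, 0.002], [-0.002, 0.004, -1.0]]
force: [-0.2, 0.1, -1.7]
gripper_width: 0.739
gripper_force: 67.0
```

Request:
{"api": "jog_arm", "payload": {"targets": [[[0,0,-0.1],0],[[0,0,-0.3],0],[[0,0,-0.5],0],[[0,0,-0.7],0],[[0,0,-0.7],0]]}}

```text
time_s: 11.03
ee_pos: [512.0, 276.2, 135.8]
tcp_rot: [[-0.787, 0.617, 0.008], [0.618, 0.787, 0.003], [-0.004, 0.007, -1.0]]
force: [1.0, 1.0, -0.9]
gripper_width: 0.737
gripper_force: 67.0
```

```bash
python3 -c "
from h import *
rk(35,0,135);rk(-60,0,135); im=snap('side','pics/s5.png'); snap('top','pics/t5.png')
a=cv2.imread('pics/t5.png')[130:330,140:330];b=im[150:450,180:440,::-1]
cv2.imwrite('pics/c7.png',np.hstack([cv2.resize(a,(380,400),interpolation=2),cv2.resize(b,(347,400),interpolation=2)]))"
```

```text
t 11.03 [512.  276.2 135.8] psi 2.476 shift [-2.153 -1.004  0.009] turn -0.400 F [ 1.   1.  -0.9] w 0.737 gf 67.0
t 11.03 [512.  276.2 135.8] psi 2.476 shift [-1.384 -1.561  0.002] turn -0.400 F [ 1.   1.  -0.9] w 0.737 gf 67.0
```

View pics/c7.png

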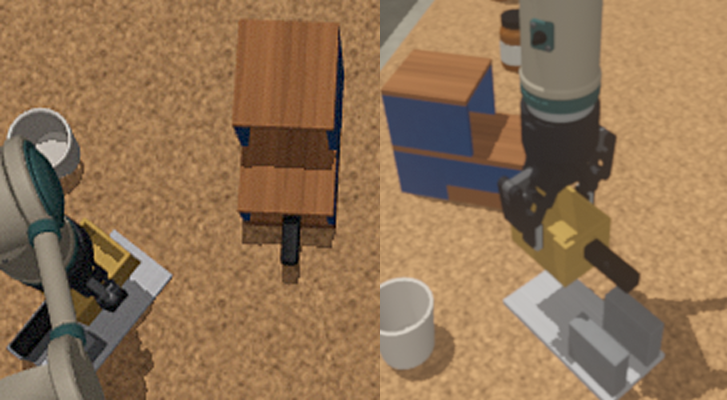

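The crops show the deep tray lifted clear of the dock cheeks, held by its body. I'll carry it to the ledge.

Request:
{"api": "jog_arm", "payload": {"targets": [[[-0.25,-0.25,0],0],[[-0.5,-0.5,0],0],[[-0.69,-0.78,0],0],[[-0.69,-0.78,0],0]]}}

```text
time_s: 11.47
ee_pos: [513.4, 165.6, 129.4]
tcp_rot: [[-0.785, 0.62, -0.005], [0.62, 0.785, -0.005], [0.001, -0.007, -1.0]]
force: [-1.0, 0.5, -1.6]
gripper_width: 0.74
gripper_force: 67.1
```

Request:
{"api": "jog_arm", "payload": {"targets": [[[-0.2,-0.2,0],-0.08],[[-0.4,-0.4,0],-0.16],[[-0.6,-0.6,0],-0.24],[[-0.69,-0.78,0],-0.32],[[-0.69,-0.78,0],-0.39]]}}

```text
time_s: 11.88
ee_pos: [520.0, 63.9, 129.6]
tcp_rot: [[-0.999, 0.05, -0.004], [0.05, 0.999, -0.002], [0.004, -0.002, -1.0]]
force: [0.1, 1.3, -1.0]
gripper_width: 0.739
gripper_force: 67.0
```

```bash
python3 -c "
from h import *
rk(-60,0,135);rk(35,0,118)"
```

```text
t 11.88 [520.   63.9 129.6] psi 3.092 shift [-0.043  0.041 -0.054] turn -0.008 F [ 0.1  1.3 -1. ] w 0.739 gf 67.0
t 11.88 [520.   63.9 129.6] psi 3.092 shift [-0.993  0.053  0.112] turn -0.008 F [ 0.1  1.3 -1. ] w 0.739 gf 67.0
```

Request:
{"api": "jog_arm", "payload": {"targets": [[[-0.25,0.02,0],-0.01],[[-0.5,0.04,0],-0.01],[[-0.75,0.04,0],-0.01],[[-0.97,0.04,0],-0.01],[[-0.97,0.04,0],-0.01]]}}

```text
time_s: 12.3
ee_pos: [622.9, 65.9, 129.5]
tcp_rot: [[-0.999, 0.038, 0.003], [0.038, 0.999, 0.0], [-0.003, 0.0, -1.0]]
force: [0.9, -0.1, -0.4]
gripper_width: 0.741
gripper_force: 67.0
```

Request:
{"api": "jog_arm", "payload": {"targets": [[[0,0,0.04],0],[[0,0,0.07],0],[[0,0,0.1],0],[[0,0,0.1],0]]}}

```text
time_s: 12.63
ee_pos: [616.7, 66.3, 119.9]
tcp_rot: [[-0.999, 0.037, -0.003], [0.037, 0.999, 0.0], [0.003, 0.0, -1.0]]
force: [0.4, -0.5, -1.2]
gripper_width: 0.741
gripper_force: 67.0
```

```bash
python3 -c "
from h import *
rk(35,0,114)"
```

```text
t 12.63 [616.7  66.3 119.9] psi 3.104 shift [-0.027 -0.019  0.059] turn 0.001 F [ 0.4 -0.5 -1.2] w 0.741 gf 67.0
```

Request:
{"api": "jog_arm", "payload": {"targets": [[[0,0,0.02],0],[[0,0,0.03],0],[[0,0,0.04],0],[[0,0,0.04],0]]}}

```text
time_s: 12.97
ee_pos: [618.5, 66.1, 117.3]
tcp_rot: [[-0.999, 0.037, -0.0], [0.037, 0.999, 0.0], [0.0, 0.0, -1.0]]
force: [-0.2, 0.1, -2.0]
gripper_width: 0.739
gripper_force: 67.0
```

Request:
{"api": "jog_arm", "payload": {"targets": [[[0,0,0.01],0],[[0,0,0.02],0],[[0,0,0.02],0]]}}

```text
time_s: 13.22
ee_pos: [618.6, 66.1, 115.1]
tcp_rot: [[-0.999, 0.037, -0.0], [0.037, 0.999, 0.0], [0.0, 0.0, -1.0]]
force: [-0.1, -0.2, -1.2]
gripper_width: 0.738
gripper_force: 67.0
```

```bash
python3 -c "
from h import *
rk(35,0,114)"
```

```text
t 13.22 [618.6  66.1 115.1] psi 3.104 shift [-0.008 -0.018  0.011] turn 0.000 F [-0.1 -0.2 -1.2] w 0.738 gf 67.0
```

Another 1–2 mm to contact, then release and rise.

Request:
{"api": "jog_arm", "payload": {"targets": [[[0,0,0.01],0],[[0,0,0.015],0],[[0,0,0.015],0],[[0,0,0.015],0]]}}

```text
time_s: 13.55
ee_pos: [618.8, 66.1, 113.9]
tcp_rot: [[-0.999, 0.037, 0.0], [0.037, 0.999, 0.0], [-0.0, 0.0, -1.0]]
force: [-0.3, -0.3, -0.4]
gripper_width: 0.738
gripper_force: 67.1
```

Request:
{"api": "jog_arm", "payload": {"targets": [[[0,0,0],0],[[0,0,0],0],[[0,0,0],0],[[0,0,0],0],[[0,0,0],0]], "jaw": -1}}

```text
time_s: 13.97
ee_pos: [618.8, 66.1, 113.9]
tcp_rot: [[-0.999, 0.037, 0.0], [0.037, 0.999, 0.0], [-0.0, 0.0, -1.0]]
force: [0.1, -0.4, 0.1]
gripper_width: 1.001
gripper_force: 0.0
```

Request:
{"api": "jog_arm", "payload": {"targets": [[[0,0,-0.1],0],[[0,0,-0.3],0],[[0,0,-0.6],0],[[0,0,-0.8],0],[[0,0,-0.8],0]]}}

```text
time_s: 14.38
ee_pos: [621.8, 66.1, 199.8]
tcp_rot: [[-0.999, 0.037, 0.011], [0.037, 0.999, 0.0], [-0.011, 0.0, -1.0]]
force: [0.1, -0.6, 0.5]
gripper_width: 1.0
gripper_force: 0.0
```

Request:
{"api": "jog_arm", "payload": {"targets": [[[0.3,0,0],0],[[0.6,0,0],0],[[0.9,0,0],0],[[0.9,0,0],0]]}}

```text
time_s: 14.72
ee_pos: [521.6, 69.9, 193.2]
tcp_rot: [[-0.999, 0.037, -0.008], [0.037, 0.999, 0.0], [0.008, 0.0, -1.0]]
force: [-1.5, 0.2, -0.9]
gripper_width: 1.002
gripper_force: 0.0
```

Request:
{"api": "jog_arm", "payload": {"targets": [[[0.3,0,0],0],[[0.6,0,0],0],[[0.9,0,0],0],[[0.9,0,0],0]]}}

```text
time_s: 15.05
ee_pos: [432.1, 73.1, 193.2]
tcp_rot: [[-0.999, 0.037, -0.007], [0.037, 0.999, 0.0], [0.007, -0.0, -1.0]]
force: [-0.1, 0.5, -0.4]
gripper_width: 0.999
gripper_force: 0.0
```

```bash
python3 -c "
from h import *
rk(-52,0,117); im=snap('side','pics/s6.png'); snap('top','pics/t6.png')
a=cv2.imread('pics/t6.png')[130:280,235:335];b=im[170:320,180:380,::-1]
cv2.imwrite('pics/c8.png',np.hstack([cv2.resize(a,(300,450),interpolation=2),cv2.resize(b,(500,450),interpolation=2)]))"
```

```text
t 15.05 [432.1  73.1 193.2] psi 3.105 shift [-1.01  -0.019  0.755] turn 0.001 F [-0.1  0.5 -0.4] w 0.999 gf 0.0
```

View pics/c8.png

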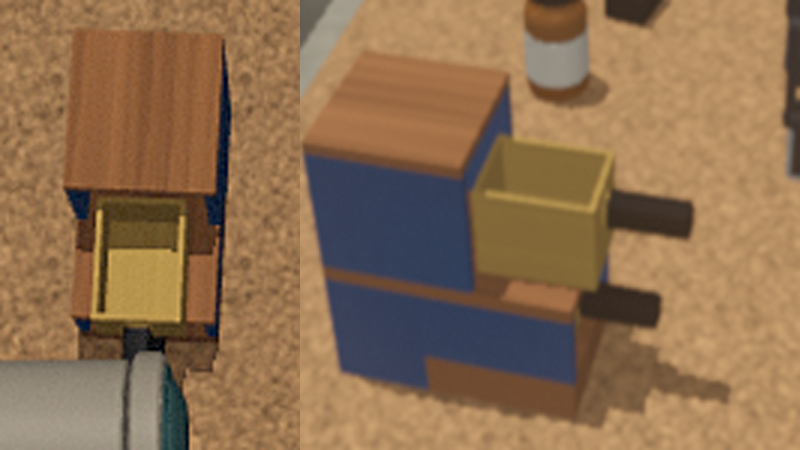

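The crops show the deep tray level and straight on the ledge, with its handle out to the front. Its rim corners are at about (265.7,239), (297.3,239), (297.3,196.7) and (267.3,196).

```bash
python3 -c "
from h import *
c,s=np.cos(-.038),np.sin(-.038);R=np.array([[c,s],[-s,c]])
f=lambda u,v,z:(R@(onz('top',(u,v),z)[:2]-[584.4,65.6])).round(1)
for p in((265.7,239),(297.3,239),(297.3,196.7),(267.3,196)): print(f(*p,150))
print('handle',f(282.3,244,140))
rk(-52,0,117)"
```

```text
[-18.2  31.4]
[-15.7 -36.4]
[ 77.6 -32. ]
[76.9 33.3]
handle [-26.   -3.9]
t 15.15 [438.3  72.9 194.1] psi 3.105 shift [-0.941 -0.018  0.773] turn 0.001 F [1.1 0.1 0.2] w 0.999 gf 0.0
```

Request:
{"api": "jog_arm", "payload": {"targets": [[[-0.3,-0.03,0],0],[[-0.6,-0.04,0],0],[[-0.83,-0.04,0],0],[[-0.83,-0.04,0.1],0],[[-0.83,-0.04,0.2],0]]}}

```text
time_s: 15.57
ee_pos: [524.4, 65.4, 173.2]
tcp_rot: [[-0.999, 0.038, 0.002], [0.038, 0.999, 0.0], [-0.002, 0.0, -1.0]]
force: [-0.6, -0.5, -1.0]
gripper_width: 1.0
gripper_force: 0.0
```

Request:
{"api": "jog_arm", "payload": {"targets": [[[0,0,0.15],0],[[0,0,0.3],0],[[0,0,0.45],0],[[0,0,0.5],0],[[0,0,0.5],0]]}}

```text
time_s: 15.98
ee_pos: [519.8, 65.7, 121.9]
tcp_rot: [[-0.999, 0.037, -0.005], [0.037, 0.999, 0.0], [0.005, -0.0, -1.0]]
force: [0.2, 0.1, -0.2]
gripper_width: 1.003
gripper_force: 0.0
```

```bash
python3 -c "
from h import *
rk(-57,-2,118)"
```

```text
t 15.98 [519.8  65.7 121.9] psi 3.104 shift [-0.076  0.003  0.039] turn 0.000 F [ 0.2  0.1 -0.2] w 1.003 gf 0.0
```

Request:
{"api": "jog_arm", "payload": {"targets": [[[-0.04,0,0.03],0],[[-0.04,0,0.03],0],[[-0.04,0,0.03],0]]}}

```text
time_s: 16.23
ee_pos: [526.4, 65.5, 121.5]
tcp_rot: [[-0.999, 0.037, 0.002], [0.037, 0.999, 0.0], [-0.002, 0.0, -1.0]]
force: [-0.1, 0.4, -1.2]
gripper_width: 1.0
gripper_force: 0.0
```

Request:
{"api": "jog_arm", "payload": {"targets": [[[0,0,0],0],[[0,0,0],0],[[0,0,0],0],[[0,0,0],0],[[0,0,0],0]], "jaw": 1}}

```text
time_s: 16.65
ee_pos: [525.6, 65.5, 121.0]
tcp_rot: [[-0.999, 0.037, 0.0], [0.037, 0.999, 0.0], [-0.0, 0.0, -1.0]]
force: [-0.7, 0.8, 0.1]
gripper_width: 0.3
gripper_force: 0.0
```

Request:
{"api": "jog_arm", "payload": {"targets": [[[0,0,0],0],[[0,0,0],0],[[0,0,0],0],[[0,0,0],0],[[0,0,0],0]]}}

```text
time_s: 17.07
ee_pos: [525.7, 65.6, 121.0]
tcp_rot: [[-0.999, 0.037, 0.0], [0.037, 0.999, 0.0], [-0.0, 0.0, -1.0]]
force: [-1.0, 0.9, 2.7]
gripper_width: 0.216
gripper_force: 62.8
```

```bash
python3 -c "
from h import *
rk(32,-1,120)"
```

```text
t 17.07 [525.7  65.6 121. ] psi 3.104 shift [-0.907  0.012  0.01 ] turn 0.000 F [-1.   0.9  2.7] w 0.216 gf 62.8
```

Request:
{"api": "jog_arm", "payload": {"targets": [[[0,0,-0.02],0],[[0,0,-0.04],0],[[-0.15,0,-0.04],0],[[-0.3,0,-0.04],0],[[-0.45,0.01,-0.04],0]]}}

```text
time_s: 17.48
ee_pos: [570.6, 64.7, 124.5]
tcp_rot: [[-0.999, 0.037, -0.001], [0.037, 0.999, -0.0], [0.001, -0.0, -1.0]]
force: [0.6, -0.8, -1.9]
gripper_width: 0.216
gripper_force: 62.3
```

Request:
{"api": "jog_arm", "payload": {"targets": [[[-0.15,0,0],0],[[-0.3,0,0],0],[[-0.4,0,0],0],[[-0.47,0,0],0],[[-0.47,0,0],0]]}}

```text
time_s: 17.9
ee_pos: [618.7, 62.9, 124.3]
tcp_rot: [[-0.999, 0.037, 0.0], [0.037, 0.999, 0.0], [-0.0, 0.0, -1.0]]
force: [-0.2, -0.6, -1.7]
gripper_width: 0.219
gripper_force: 62.3
```

```bash
python3 -c "
from h import *
rk(34,-1,121)"
```

```text
t 17.90 [618.7  62.9 124.3] psi 3.104 shift [0.004 0.003 0.033] turn 0.000 F [-0.2 -0.6 -1.7] w 0.219 gf 62.3
```

Request:
{"api": "jog_arm", "payload": {"targets": [[[0,0,0.01],0],[[0,0,0.02],0],[[0,0,0.03],0],[[0,0,0.035],0],[[0,0,0.035],0]]}}

```text
time_s: 18.32
ee_pos: [617.0, 63.2, 121.5]
tcp_rot: [[-0.999, 0.037, -0.0], [0.037, 0.999, 0.0], [0.0, 0.0, -1.0]]
force: [-1.2, 0.4, -0.8]
gripper_width: 0.22
gripper_force: 62.5
```

```bash
python3 -c "
from h import *
rk(34,-1,121)"
```

```text
t 18.32 [617.   63.2 121.5] psi 3.104 shift [-0.013  0.002  0.005] turn 0.000 F [-1.2  0.4 -0.8] w 0.220 gf 62.5
```

Request:
{"api": "jog_arm", "payload": {"targets": [[[0,0,0.008],0],[[0,0,0.008],0],[[0,0,0.008],0]]}}

```text
time_s: 18.57
ee_pos: [617.3, 63.2, 121.1]
tcp_rot: [[-0.999, 0.037, -0.0], [0.037, 0.999, 0.0], [0.0, 0.0, -1.0]]
force: [-3.1, 0.0, 5.0]
gripper_width: 0.216
gripper_force: 63.0
```

Request:
{"api": "jog_arm", "payload": {"targets": [[[0,0,0],0],[[0,0,0],0],[[0,0,0],0],[[0,0,0],0],[[0,0,0],0]], "jaw": -0.2}}

```text
time_s: 18.98
ee_pos: [617.8, 63.1, 120.3]
tcp_rot: [[-0.999, 0.037, 0.0], [0.037, 0.999, 0.0], [-0.0, 0.0, -1.0]]
force: [0.1, -0.3, -0.8]
gripper_width: 0.6
gripper_force: 0.0
```

Request:
{"api": "jog_arm", "payload": {"targets": [[[0,0,-0.15],0],[[0,0,-0.4],0],[[0,0,-0.7],0],[[0,0,-0.9],0],[[0,0,-0.9],0]]}}

```text
time_s: 19.4
ee_pos: [620.6, 63.1, 215.7]
tcp_rot: [[-0.999, 0.037, 0.01], [0.037, 0.999, 0.0], [-0.01, 0.0, -1.0]]
force: [1.2, 0.2, 0.5]
gripper_width: 0.601
gripper_force: 0.0
```

Request:
{"api": "jog_arm", "payload": {"targets": [[[0.3,0,0],0],[[0.6,0,0],0],[[0.9,0,0],0],[[0.9,0,0],0]]}}

```text
time_s: 19.73
ee_pos: [520.5, 66.9, 209.2]
tcp_rot: [[-0.999, 0.037, -0.008], [0.037, 0.999, 0.0], [0.008, 0.0, -1.0]]
force: [-0.8, 0.5, 0.1]
gripper_width: 0.598
gripper_force: 0.0
```

Request:
{"api": "jog_arm", "payload": {"targets": [[[0.3,0.3,0],0],[[0.6,0.6,0],0],[[0.9,0.9,0],0],[[0.9,0.9,0],0]]}}

```text
time_s: 20.07
ee_pos: [435.3, 163.5, 209.7]
tcp_rot: [[-0.999, 0.033, -0.006], [0.033, 0.999, 0.003], [0.006, 0.003, -1.0]]
force: [-1.0, 0.3, 0.0]
gripper_width: 0.598
gripper_force: 0.0
```

Request:
{"api": "jog_arm", "payload": {"targets": [[[0,0.3,0],0],[[0,0.6,0],0],[[0,0.9,0],0],[[0,0.9,0],0]]}}

```text
time_s: 20.4
ee_pos: [445.2, 254.2, 210.0]
tcp_rot: [[-0.999, 0.034, 0.001], [0.034, 0.999, 0.004], [-0.001, 0.004, -1.0]]
force: [0.0, 0.0, -0.8]
gripper_width: 0.602
gripper_force: 0.0
```

Run:
```python
from h import *
im=snap('top','pics/t7.png'); snap('side','pics/s7.png'); o=cv2.cvtColor(cv2.imread('pics/top0.png'),cv2.COLOR_BGR2RGB)
c,s=np.cos(-.038),np.sin(-.038);R=np.array([[c,s],[-s,c]])
f=lambda n,u,v,z:(R@(onz(n,(u,v),z)[:2]-[584.4,65.6])).round(1)
hsv=cv2.cvtColor(im,cv2.COLOR_RGB2HSV)
dark=cv2.inRange(hsv,(0,0,0),(180,90,60)); dark[:195]=0;dark[275:]=0;dark[:,:262]=0;dark[:,306:]=0
for q in sorted(cv2.findContours(dark,0,2)[0],key=cv2.contourArea)[-3:]:
    x,y,w,h=cv2.boundingRect(q); print("handle blob",x,y,w,h,cv2.contourArea(q),"end@140",f('top',x+w/2,y+h,140),"end@61",f('top',x+w/2,y+h,61))
br=cv2.inRange(hsv,(18,120,40),(32,255,255)); br[:190]=0;br[250:]=0;br[:,:258]=0;br[:,308:]=0
br=cv2.morphologyEx(br,cv2.MORPH_OPEN,np.ones((3,3)))
y,x=np.nonzero(br); print("brass",len(x), (x.min(),x.max(),y.min(),y.max()) if len(x) else "", "front@150", f('top',x.mean(),y.max(),150) if len(x) else "")
for nm,(a,b,cc,d) in {"jar":(405,165,450,215),"timer":(465,200,510,235),"cup":(138,178,185,230)}.items():
    print(nm,np.abs(im[b:d,a:cc].astype(int)-o[b:d,a:cc]).mean().round(2))
go(0,0,0,0)
```

```text
handle blob 303 195 2 4 0.5 end@140 [ 75.6 -46.2] end@61 [ 95.8 -41.9]
handle blob 281 238 9 25 136.5 end@140 [-67.1 -13. ] end@61 [-55.9  -6.6]
handle blob 279 198 10 29 170.5 end@140 [11.5 -5.7] end@61 [27.7  1.2]
brass 95 (np.int64(269), np.int64(298), np.int64(194), np.int64(201)) front@150 [67.1 -7.5]
jar 3.77
timer 3.78
cup 3.21
t 20.50 [444.5 250.2 209.7] psi 3.107 shift [ 4.353 -2.654  2.103] turn 1.978 F [0.8 0.5 0.9] w 0.596 gf 0.0
```

Both trays measure inside their limits, with the deep tray's middle at about 122 mm and the flat tray's at about 56 mm in rack x. The jar, cup and timer are unchanged and the robot is clear.

```bash
python3 -c "
from cell import *
print(close_job())"
```

```text
the job is handed in; nothing more can be done
None
```

The job is handed in at about 20.5 s of the 62 s allowed: by the camera measurements the flat tray is in the low tier and the deep tray in the high tier, both within the position limits with handles out to the front, and the jar, cup and timer look unmoved; no verdict came back.

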